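# Tighten the beer-line union by hand, then with the spanner

### The arm

A 7-joint arm with a two-finger parallel gripper is mounted at the origin on the work surface. World frame = base frame: x ahead of the robot, y to its left, z up, the work surface at z = 0. Lengths are in m, angles in rad, forces in N, time in s.
With the tool pointing down it reaches from about 0.4 to 0.85 m from the base axis. Payload 10.4 kg.
Tool frame: the origin (TCP) lies at the very end of the fingers, on their centre line; the grasp point (between the pads) lies 19 mm behind it; z points along the fingers, y is the line along which they close (so a half turn about z gives the same grasp; the last joint's range is limited). The gripper opens to 87 mm and grips with 3 to 60 N. Pads are 19 mm wide; open, the fingers measure 117 mm over their backs; the gripper's body (75 mm by 190 mm) begins 51 mm behind the grasp point.
Start: joints at [-1.268, 0.332, -0.065, 1.46, 0.022, 1.35, -0.088], TCP at [0.2, 0.592, 0.223] pointing down, gripper open.
Joint ranges: [-2.6, 2.6], [-0.5, 2.12], [-1.47, 1.34], [0.16, 2.42], [-1.27, 4.41], [0.06, 2.06], [-2.6, 2.6]. Speed limits (rad/s): [2.22, 2.22, 2.79, 2.79, 3.14, 3.14, 3.14].

### API

Orientations are given as a unit quaternion [x, y, z, w].
In Python, from bench import status, camera, order gives the robot as it stands.
- The arm moves only by the tool jog_arm, never from a script. Its argument "plan" is a list of rows, each a list of 7 numbers: the turn, a rotation vector about the tool's x, y, z in rad, then the shift along the tool's x, y, z in mm, then the opening, from -1 (shut) to 1 (fully open). A call has 1 to 12 rows; each row is the pose to reach, as a shift and turn from the pose commanded when the call began, along the tool's axes at that moment; what a row does not reach only later rows make up. A row lasts 1/10 s, in which the tool goes at most 50 mm and 8.59 degrees, less where a joint would pass 70% of its speed; a pose out of reach is approached as far as the arm can. A call with a gripper value outside its range is refused whole. The fingers move at their own pace and stop on an object; "squeeze" is the grip in N (left out, the last holds). Time passes only in rows, so rows that repeat a pose let the fingers close. It gives the time, the measured TCP pose, the force, the opening and the grip force at its end, in the units of the state.
- status.read_state(): the state, without advancing time (a new reading comes with each control period).
- camera(name): name is "scene" or "side" or "wrist"; returns a dict with "image" (400x640x3 uint8, red, green, blue), "z_map" (400x640 float32, m along the optical axis (not along the pixel's ray), 0 where there is no reading), "fx", "fy", "cx", "cy" (pixels), "world_from_camera" (4x4, takes a point from camera to world coordinates); the wrist camera has in their place "mount" (4x4, takes a point from camera to tool coordinates, whose origin is the TCP and whose axes are the flange's). Camera axes: x right, y down, z forward; pixel columns grow to the right and rows downward; lengths in m; the calibration is good to about 2 mm. The wrist camera is an equidistant fisheye: a pixel r from the principal point sees the ray r / f radians off the axis. A picture is of the moment at which its call begins: read the wrist's pose just before it.
- order.close_job(): hands the job in; it is judged then, once.
The state is a dict: "time": time; "joint_positions": joint angles; "joint_vel": joint speeds; "joint_torque": joint torques, N m; "ee_pos": TCP position; "eef_rot": TCP orientation; "ft_force": force on the tool from outside, world axes, zero at the start; "torque": the same for the moment, N m; "width": finger opening in m; "grip_force": force on a finger pad.
Only numpy, scipy, OpenCV 4.12 (cv2) and the standard library are available. Lean on these libraries where they do the work, as an engineer would, in place of code of your own. Each camera call takes 0.05 s, during which the arm holds its last target. There are 200 camera calls.

### The job

Tighten the loose brass union nut on the beer line: turn it clockwise by hand until its yellow-tipped wing points into the orange band, then fit the open-ended spanner on the hexagon and tighten it with that the rest of the way, until the yellow-tipped wing is up against the steel stop pin. Past the orange band, turn it with the spanner only. Finally lay the spanner back down gently, flat on the black rubber mat, and leave the dominoes, sugar bowl, mug and clay cup where they stand.

Things in the scene. Friction and masses are not known exactly. Their poses are not given: they have to be found in the camera images.
- foot: fixed round stainless foot of the beer-line union, 170 mm across, 35 mm high; origin at the centre of its underside, z up. A capped pipe (up to 34 mm thick, centre 17 mm high) leaves its side along its -x to 112 mm from the centre. In the middle a steel hose tail, 25 mm thick, rises through the nut to 99 mm height
- band (a point): middle of the orange band painted on the foot's top, 76 mm from the centre, at 35 mm height; the yellow-tipped wing points within the band at joint values 1.5 to 1.9
- stop_pin (a point): top of the steel stop pin, 10 mm thick, 55 mm from the foot's centre, at 56 mm height; the yellow-tipped wing comes up against it at joint value 2.6
- union (a joint): turn of the union nut, rad, growing clockwise seen from above; at 0 the yellow-tipped wing points along the foot's +x, 1.5 to 1.9 is inside the orange band, 2.6 is the end stop at the pin. It stays where it is left; it turns stiffly (about 0.3 N m)
- nut: brass union nut, captive on the foot's vertical axis; origin on that axis at table height, x along the yellow-tipped wing, z up. A wing along +x (yellow tip) and another along -x, bars 10 mm thick reaching 66 mm from the axis, from 42 to 58 mm height, on a collar of radius 26 mm. They turn with the nut, above the foot
- hex (a point): centre of the nut's hexagon (on top of the wings), on the nut's axis at 70 mm height; axes as the nut's. 40 mm across flats, from 58 to 82 mm height; flats face along +x, -x and every 60 degrees between, so a spanner fits with its length at 30, 90, 150... degrees to x
- wing_tip (a point): outer end of the yellow-tipped wing, 66 mm from the axis, at 50 mm height
- spanner: loose flat open-ended spanner, 10 mm thick, 250 g, aluminium jaw, red handle; origin on its underside in the handle near the centre of mass, x towards the jaw, z up. Handle 20 mm wide, x = -104 to +38 mm; cross piece 67 mm wide, x = 38 to 58 mm; two prongs 12 mm wide, 43 mm apart, x = 58 to 102 mm, then outward flared tips to 115 mm (about 76 mm across)
- jaw (a point): centre of the spanner's jaw, 80 mm from its origin along x, in mid thickness; it lies on the nut's axis when the spanner is fitted
- handle_end (a point): free end of the spanner's handle, 104 mm from its origin, in mid thickness
- mat: fixed black rubber mat, 280 mm along its x, 120 mm along its y, 4 mm thick; origin at the centre of its underside
- domino_stand: bystander: wooden stand, 170 mm along its x, 56 mm deep, with five black dominoes standing in it, 62 mm high in all; origin at the centre of its underside
- sugar_bowl: bystander: ridged glass sugar bowl with steel lid, 96 mm wide, 82 mm high; origin at the centre of its underside
- mug: bystander: blue enamel mug with a chipped rim, 80 mm wide and 80 mm high, its handle along +y to 68 mm; origin at the centre of its underside
- clay_cup: bystander: clay shot cup, 48 mm wide, 55 mm high; origin at the centre of its underside
There are look-alikes about, which are no part of the job. Several things look just like the spanner: the one meant starts farthest to the robot's right. Of the things shaped like the foot, the stainless one is meant.

How it is judged:
On the way, in this order (a step that is already met when the one before it is completed fails the run):
1. the nut is turned by hand into the orange band (joint 1.45 to 1.95), the spanner not yet moved (value of joint union between 1.45 and 1.95 rad and distance of spanner from where it was at the start of the episode below 0.03 m), for 0.2 s.
2. the spanner's jaw is around the hexagon (horizontal distance between jaw and hex below 0.012 m and z of jaw in the frame of nut between 0.056 and 0.086 m and angle between spanner's own z axis and vertical below 0.2 rad and value of joint union below 2.2 rad), for 0.1 s.
3. the nut is driven to its stop with the spanner bearing on it (horizontal distance between jaw and hex below 0.012 m and z of jaw in the frame of nut between 0.056 and 0.086 m and angle between spanner's own z axis and vertical below 0.2 rad and value of joint union above 2.52 rad and contact force between spanner and nut above 1 N), for 0.1 s.
At the end, for the whole second after the job is handed in: The nut is at its stop (joint above 2.52 of 2.6); the spanner lies flat and at rest on the mat, its jaw centre and handle end both over the mat and its tilt under 0.1 rad, released; the domino stand, sugar bowl, mug and clay cup are within 20 mm of where they stood (value of joint union above 2.52 rad and x of jaw in the frame of mat between -0.135 and 0.135 m and y of jaw in the frame of mat between -0.06 and 0.06 m and z of each of jaw, handle_end in the frame of mat below 0.014 m and x of handle_end in the frame of mat between -0.135 and 0.135 m and y of handle_end in the frame of mat between -0.06 and 0.06 m and angle between spanner's own z axis and vertical below 0.1 rad and linear speed of spanner below 0.02 m/s and contact force between the fingers and spanner below 0.1 N and distance of each of domino_stand, sugar_bowl, mug, clay_cup from where it was at the start of the episode below 0.02 m); the robot touches nothing.
It fails at once if the nut is pushed by the fingers past the orange band (joint above 2.0, over 2 N) (value of joint union above 2 rad and contact force between the fingers and nut above 2 N).
It fails at once if the spanner is dropped or thrown (faster than 0.8 m/s while not held) (linear speed of spanner above 0.8 m/s and contact force between the fingers and spanner below 0.1 N).
It fails at once if the domino stand, sugar bowl, mug or clay cup is knocked away or tipped (moved over 30 mm or tilted over 0.4 rad) (distance of any of domino_stand, sugar_bowl, mug, clay_cup from where it was at the start of the episode above 0.03 m or angle between any of domino_stand, sugar_bowl, mug, clay_cup's own z axis and vertical above 0.4 rad).
It also fails if it takes over 67 s, if anything falls off the work surface, if the arm or the gripper's body presses on something with over 40 N, if the wrist force passes 120 N, or if a joint passes its speed limit or range.

## Working session

There is one attempt and no reset: what is moved stays moved. The work goes in short steps, Python scripts to look and compute and a tool call to move; the robot and the scene stay as the last step left them, time stands still between calls to the robot, and variables do not carry over. Pictures are saved under pics/ and viewed, at most 10 in all, crops included, and the job is handed in when it is done.

Besides the shell and the picture viewer there is one more tool, called as name([rows], argument=value, ...), one row to a line, values as JSON. jog_arm: Moves the arm, as the interface text tells. Its arguments: {"type":"object","properties":{"plan":{"type":"array"},"squeeze":{"type":"number"}},"required":["plan"]}

```bash
mkdir -p pics; ls; python3 - <<'E'
from bench import status,camera
import cv2,numpy as np
s=status.read_state();print(s)
ims=[]
for n in("scene","side"):
    c=camera(n);np.savez(f"pics/{n}.npz",**c);cv2.imwrite(f"pics/{n}1.png",c["image"][:,:,::-1]);print(n,c["fx"],c["fy"],c["cx"],c["cy"],c["world_from_camera"].round(3).tolist())
E
```

```text
pics
{'time': 0.0, 'joint_positions': array([-1.26759997,  0.3328663 , -0.06467956,  1.46096245,  0.02162424,
        1.34990083, -0.08851083]), 'joint_vel': array([-0.00059549, -0.00054127,  0.00098303,  0.0005204 ,  0.0006317 ,
        0.00066677,  0.00137565]), 'joint_torque': array([-6.91265609e-05, -6.23282290e+01,  2.44137982e-02, -3.89865768e+01,
       -6.13066996e-02,  4.04856645e-02,  1.41140472e-04]), 'ee_pos': array([0.19993835, 0.59173766, 0.22174729]), 'eef_rot': array([ 1.62180328e-01,  9.86760874e-01, -7.17225939e-04, -6.81044049e-05]), 'ft_force': array([ 0.40391297, -0.09803893,  1.02372623]), 'torque': array([-0.03626152,  0.02774642, -0.0414585 ]), 'grip_force': 0.0, 'width': 0.08715246134347573}
scene 434.97573541569585 434.97573541569585 316.337752246009 197.0383394357654 [[0.209, 0.606, -0.768, 1.48], [0.978, -0.138, 0.156, -0.119], [-0.011, -0.783, -0.621, 0.865], [0.0, 0.0, 0.0, 1.0]]
side 366.20147072930934 366.20147072930934 322.1279327131647 203.55874556945676 [[0.957, -0.219, 0.189, 0.309], [-0.289, -0.706, 0.646, -0.63], [-0.009, -0.673, -0.74, 0.921], [0.0, 0.0, 0.0, 1.0]]
```

View pics/scene1.png

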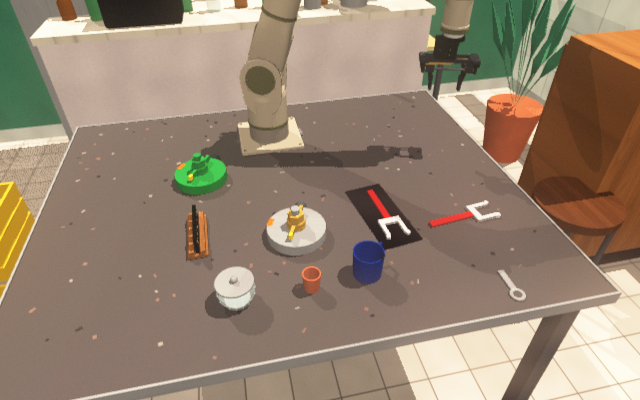

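View pics/side1.png

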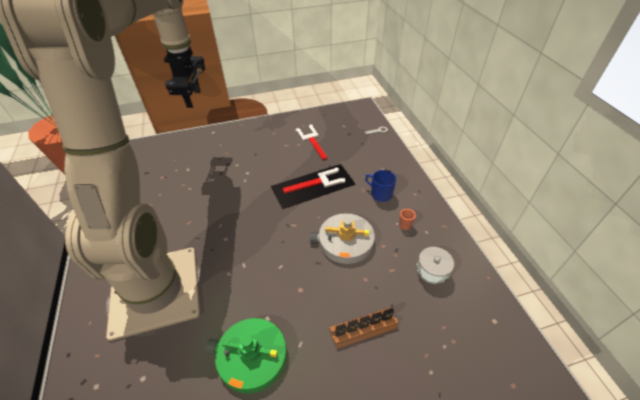

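The scene view shows two spanners, one on the mat at scene (388,215) / side (315,183), the other bare on the table at scene (465,214) / side (312,142). Robot's right is -y, which is image left in the scene view, so the one on the mat is the one I want. There are two feet: stainless at scene (296,228) / side (347,238), green at scene (200,175) / side (250,355). I take the stainless one. The bystanders are the domino stand (198,235), bowl (235,288), clay cup (312,280) and mug (368,262).

```bash
cat > h.py <<'E'
import numpy as np,cv2
def cloud(c):
    z=c["z_map"];v,u=np.mgrid[:400,:640]
    P=np.stack([(u-c["cx"])/c["fx"]*z,(v-c["cy"])/c["fy"]*z,z],-1)
    T=c["world_from_camera"];P=P@T[:3,:3].T+T[:3,3];P[z==0]=np.nan;return P
def pix(c,p):
    T=np.linalg.inv(c["world_from_camera"]);q=T[:3,:3]@np.asarray(p)+T[:3,3]
    return c["fx"]*q[0]/q[2]+c["cx"],c["fy"]*q[1]/q[2]+c["cy"]
def ray(c,u,v,h):
    T=c["world_from_camera"];d=T[:3,:3]@np.array([(u-c["cx"])/c["fx"],(v-c["cy"])/c["fy"],1])
    return T[:3,3]+d*(h-T[2,3])/d[2]
def load(n):
    d=np.load(f"pics/{n}.npz");return {k:d[k] for k in d}
E
python3 - <<'E'
from h import *
R={"foot":{"scene":(262,200,332,256),"side":(305,205,380,268)},"mat":{"scene":(340,180,425,252),"side":(265,160,360,210)},
"mug":{"scene":(350,238,388,285),"side":(362,168,400,204)},"cup":{"scene":(299,264,324,296),"side":(397,206,418,232)},"bowl":{"scene":(212,266,260,312),"side":(412,245,458,288)},"dom":{"scene":(183,200,214,262),"side":(325,303,402,350)}}
for n in("scene","side"):
    c=load(n);P=cloud(c);I=c["image"];H=cv2.cvtColor(I,cv2.COLOR_RGB2HSV);h,s,v=H[...,0].astype(int),H[...,1].astype(int),H[...,2].astype(int)
    def st(name,m,reg):
        x0,y0,x1,y1=R[reg][n];k=np.zeros(h.shape,bool);k[y0:y1,x0:x1]=1;k&=m&np.isfinite(P[...,2])
        if k.sum()<3:print(n,name,"none");return None
        q=P[k];print(n,name,k.sum(),"med",np.median(q,0).round(4),"mean",q.mean(0).round(4),"lo",q.min(0).round(3),"hi",q.max(0).round(3));return q
    z=P[...,2]
    for o in("mug","cup","bowl","dom"):st(o,z>.015,o)
    q=st("foottop",(z>.028)&(z<.0395)&(s<60),"foot")
    if q is not None:
        c0,r=cv2.minEnclosingCircle(q[:,:2].astype(np.float32));print("  circ",c0,r)
    st("band",(h>5)&(h<16)&(s>180)&(z<.041),"foot")
    st("yellow",(h>22)&(h<32)&(s>130),"foot")
    st("brass",(h>14)&(h<=24)&(s>100)&(z>.045),"foot")
    st("high",(z>.087),"foot")
    q=st("red",((h<6)|(h>174))&(s>180),"mat")
    w=st("white",(s<50)&(v>170),"mat")
    for a in(q,w):
        if a is not None:
            r=cv2.minAreaRect((a[:,:2]*1000).astype(np.float32));print("  rect",r)
    m=st("black",(v<45)&(z<.012),"mat")
    if m is not None:print("  rect",cv2.minAreaRect((m[:,:2]*1000).astype(np.float32)))
    x0,y0,x1,y1=R["foot"][n];cv2.imwrite(f"pics/{n}_foot.png",cv2.resize(I[y0-5:y1+5,x0-5:x1+5,::-1],None,fx=5,fy=5,interpolation=2))
    x0,y0,x1,y1=R["mat"][n];cv2.imwrite(f"pics/{n}_mat.png",cv2.resize(I[y0-5:y1+5,x0-5:x1+5,::-1],None,fx=4,fy=4,interpolation=2))
a=cv2.imread("pics/scene_foot.png");b=cv2.imread("pics/side_mat.png");b2=cv2.imread("pics/side_foot.png")
W=np.zeros((600,800,3),np.uint8);a=cv2.resize(a,(400,330));b2=cv2.resize(b2,(400,330));b=cv2.resize(b,(420,240));W[:330,:400]=a;W[:330,400:]=b2;W[340:580,:420]=b
cv2.imwrite("pics/crop1.png",W)
E
```

```text
scene mug 1055 med [0.7572 0.1607 0.0537] mean [0.7563 0.1602 0.0523] lo [0.713 0.12  0.015] hi [0.797 0.211 0.083]
scene cup 380 med [0.7741 0.0096 0.0414] mean [0.7739 0.0094 0.04  ] lo [ 0.749 -0.014  0.015] hi [0.798 0.033 0.058]
scene bowl 1388 med [ 0.7836 -0.1757  0.0662] mean [ 0.7794 -0.176   0.0599] lo [ 0.719 -0.224  0.015] hi [ 0.816 -0.129  0.082]
scene dom 685 med [ 0.5345 -0.2693  0.0276] mean [ 0.5339 -0.2706  0.0348] lo [ 0.436 -0.297  0.015] hi [ 0.609 -0.247  0.066]
scene foottop 1495 med [0.5922 0.008  0.0349] mean [0.5856 0.0071 0.0348] lo [ 0.461 -0.078  0.028] hi [0.658 0.089 0.039]
  circ (0.5576592683792114, 0.011011753231287003) 0.10083596408367157
scene band none
scene yellow 57 med [ 0.5988 -0.0079  0.0586] mean [ 0.5952 -0.0015  0.066 ] lo [ 0.513 -0.022  0.033] hi [0.63  0.032 0.085]
scene brass 306 med [0.5869 0.002  0.0615] mean [0.5848 0.0039 0.0654] lo [ 0.512 -0.023  0.045] hi [0.633 0.035 0.087]
scene high 71 med [0.5742 0.0065 0.0978] mean [0.5742 0.006  0.0965] lo [ 0.558 -0.005  0.087] hi [0.584 0.018 0.102]
scene red 182 med [0.5033 0.2747 0.01
[... 1804 characters left out ...]
 hi [0.583 0.016 0.101]
side red 246 med [0.4989 0.2696 0.011 ] mean [0.4985 0.2719 0.01  ] lo [ 0.429  0.255 -0.001] hi [0.566 0.301 0.019]
side white 177 med [0.5985 0.2728 0.0124] mean [0.603  0.2788 0.0119] lo [0.57  0.244 0.002] hi [0.65  0.326 0.017]
  rect ((497.0093688964844, 277.8355712890625), (136.16412353515625, 38.44640350341797), 5.088406562805176)
  rect ((609.1430053710938, 283.73590087890625), (75.80957794189453, 80.48673248291016), 4.955170154571533)
side black 1026 med [0.5159 0.2438 0.0029] mean [0.5259 0.2548 0.0028] lo [ 0.399  0.196 -0.003] hi [0.678 0.342 0.009]
  rect ((538.9861450195312, 267.8301696777344), (271.3481140136719, 120.73616027832031), 8.606552124023438)
```

View pics/crop1.png

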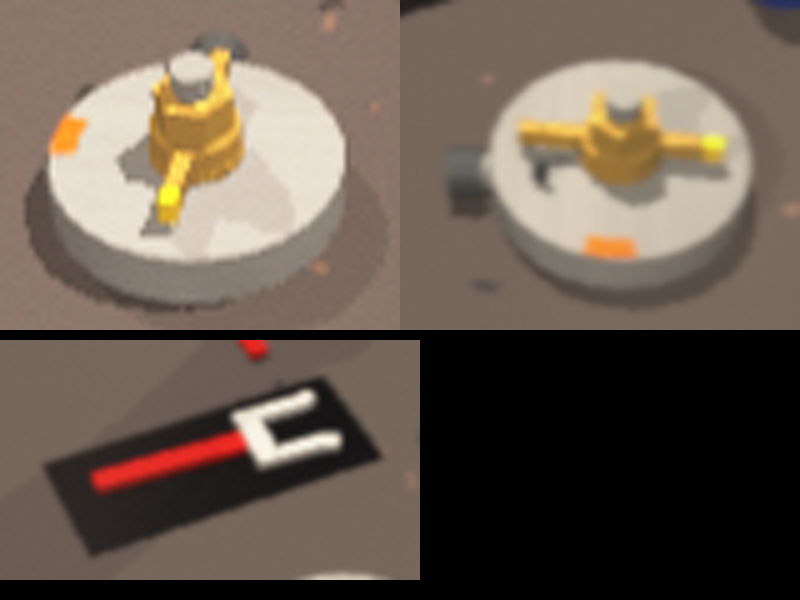

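Crop: yellow wing tip at scene crop (170,200), pointing about -25° in world; orange band about -116°; the pin and pipe are on the robot side. The red-handled spanner lies flat on the mat, so the choice is confirmed. I'll go above the nut for a wrist view.

jog_arm([
  [0,0,0.63,-540,-438,-60,1],
  [0,0,0.63,-540,-438,-60,1],
  [0,0,0.63,-540,-438,-60,1],
  [0,0,0.63,-540,-438,-60,1],
  [0,0,0.63,-540,-438,-60,1],
  [0,0,0.63,-540,-438,-60,1],
  [0,0,0.63,-540,-438,-60,1],
  [0,0,0.63,-540,-438,-60,1],
  [0,0,0.63,-540,-438,-60,1],
  [0,0,0.63,-540,-438,-60,1],
  [0,0,0.63,-540,-438,-60,1],
  [0,0,0.63,-540,-438,-60,1],
])

```text
time: 1.3
ee_pos: [0.5199, 0.0849, 0.2743]
eef_rot: [0.46, 0.888, 0.0, -0.0]
ft_force: [1.2, 0.2, -0.3]
width: 0.0871
grip_force: 0.0
```

```bash
cat >> h.py <<'E'
from scipy.spatial.transform import Rotation as Ro
def go(s,p,yh):
    "row (rotvec, shift mm) from state s to TCP p, tool down, tool-y heading yh deg"
    R=Ro.from_quat(s["eef_rot"]);a=np.radians(yh)
    y=np.array([np.cos(a),np.sin(a),0]);z=np.array([0,0,-1.]);T=Ro.from_matrix(np.stack([np.cross(y,z),y,z],1))
    print("row",(R.inv()*T).as_rotvec().round(3).tolist(),(R.inv().apply(np.array(p)-s["ee_pos"])*1000).round(1).tolist())
def yhead(s):
    y=Ro.from_quat(s["eef_rot"]).as_matrix()[:,1];return np.degrees(np.arctan2(y[1],y[0]))
E
python3 - <<'E'
from h import *
from bench import status
s=status.read_state();print(s["time"],s["ee_pos"],yhead(s),s["joint_positions"].round(2));go(s,[.572,.004,.28],35)
E
```

```text
1.3 [0.5199101  0.08486212 0.27429474] 35.24822627297824 [-0.7   0.08  0.48  1.66 -0.04  1.41  0.4 ]
row [0.0, -0.0, 0.004] [-96.1, -4.1, -5.7]
```

jog_arm([
  [0,0,0,-96,-4,-6,1],
  [0,0,0,-96,-4,-6,1],
  [0,0,0,-96,-4,-6,1],
  [0,0,0,-96,-4,-6,1],
])

```text
time: 1.7
ee_pos: [0.5715, 0.005, 0.2795]
eef_rot: [0.461, 0.887, -0.0, -0.0]
ft_force: [0.1, 1.2, -0.4]
width: 0.0873
grip_force: 0.0
```

```bash
python3 - <<'E'
from h import *
from bench import status,camera
s=status.read_state();print(s["time"],s["ee_pos"],yhead(s),s["joint_positions"].round(2))
c=camera("wrist");np.savez("pics/w1.npz",pos=s["ee_pos"],rot=s["eef_rot"],**c);cv2.imwrite("pics/w1.png",c["image"][:,:,::-1]);print(c["mount"].round(3).tolist(),c["fx"],c["cx"],c["cy"])
E
```

```text
1.7 [0.57148764 0.00499766 0.27953398] 35.09981179011088 [-0.57  0.2   0.57  1.54 -0.11  1.43  0.61]
[[-0.001, -0.961, -0.276, 0.076], [1.0, -0.001, 0.0, 0.0], [-0.0, -0.276, 0.961, -0.162], [0.0, 0.0, 0.0, 1.0]] 309.70691628693146 313.4021673370658 201.79467179354717
```

View pics/w1.png

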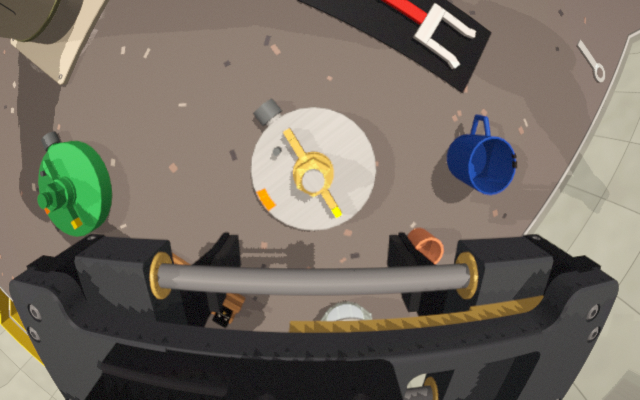

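Wrist view: stainless foot centred near (313,168), tail (314,181), yellow tip (337,212), band (266,200), pin (278,152), pipe (266,112), and the spanner jaw at (445,35).

```bash
cat >> h.py <<'E'
def wrays(c,uv):
    uv=np.atleast_2d(np.asarray(uv,float));d=uv-[c["cx"],c["cy"]];r=np.hypot(*d.T)+1e-9;t=r/c["fx"]
    v=np.c_[d/r[:,None]*np.sin(t)[:,None],np.cos(t)]
    R=Ro.from_quat(c["rot"]).as_matrix();M=c["mount"];return R@M[:3,3]+c["pos"],v@(R@M[:3,:3]).T
def wpl(c,uv,h):
    o,d=wrays(c,uv);return (o+d*((h-o[2])/d[:,2])[:,None])[:,:2]
def wcloud(c):
    v,u=np.mgrid[:400,:640];uv=np.stack([u,v],-1).reshape(-1,2);o,d=wrays(c,uv)
    M=c["mount"];f=Ro.from_quat(c["rot"]).as_matrix()@M[:3,2];return (o+d*(c["z_map"].reshape(-1,1)/(d@f)[:,None])).reshape(400,640,3)
E
python3 - <<'E'
from h import *
c=load("w1");P=wcloud(c);z=P[...,2];H=cv2.cvtColor(c["image"],cv2.COLOR_RGB2HSV).astype(int);h,s,v=H[...,0],H[...,1],H[...,2]
def px(m,x0,y0,x1,y1):
    k=np.zeros(h.shape,bool);k[y0:y1,x0:x1]=1;k&=m;y,x=np.nonzero(k);return np.c_[x,y]
B=(240,95,385,240)
t=px((z>.028)&(z<.041),*B);q=wpl(c,t,.035)
d0=np.array([.572,.004])
q=q[np.hypot(*(q-d0).T)<.095];print("foot",cv2.minEnclosingCircle(q.astype(np.float32)),np.median(z[t[:,1],t[:,0]]))
t=px(z>.092,*B);q=wpl(c,t,.099);print("tail",cv2.minEnclosingCircle(q.astype(np.float32)),q.mean(0),np.median(z[t[:,1],t[:,0]]))
t=px((h>5)&(h<16)&(s>180)&(z<.042),*B);q=wpl(c,t,.035);bd=q.mean(0);print("band",bd,len(t))
t=px((h>26)&(h<34)&(s>150)&(z>.045)&(z<.07),*B);q=wpl(c,t,.058);print("tip",len(q),q.mean(0),z[t[:,1],t[:,0]].mean())
t=px((h>14)&(h<34)&(s>90)&(z>.05)&(z<.0605),*B);q=wpl(c,t,.058);g=q.mean(0);w=np.linalg.svd(q-g)[2][0];print("wings",len(q),g,np.degrees(np.arctan2(w[1],w[0])),z[t[:,1],t[:,0]].mean())
t=px((s<80)&(z>.046)&(z<.062),255,120,300,180);print("pin",len(t),wpl(c,t,.056).mean(0) if len(t) else 0)
t=px((z>.01)&(z<.04),245,95,285,122);q=wpl(c,t,.034);print("pipe",q.mean(0))
# spanner
for n,B2,m in(("white",(400,0,490,75),(s<50)&(v>140)),("red",(370,0,440,40),((h<6)|(h>174))&(s>150))):
    t=px(m,*B2);q=wpl(c,t,.014);zz=z[t[:,1],t[:,0]];print(n,len(t),q.mean(0),np.median(zz),cv2.minAreaRect((q*1000).astype(np.float32)))
E
```

```text
foot ((0.5659056305885315, 0.006809045560657978), 0.08831113576889038) 0.0346488295216717
tail ((0.5660244226455688, 0.014258887618780136), 0.10871978104114532) [0.56822778 0.00962307] 0.09887809832018885
band [nan nan] 0
tip 71 [ 0.62330731 -0.01663132] 0.05766397346783902
wings 810 [0.56536005 0.01117693] -22.84144791418336 0.05746985961132939
pin 70 [0.51541002 0.00687989]
pipe [0.47748505 0.03783812]
white 1360 [0.60142208 0.27137205] 0.013620527893060091 ((611.277099609375, 278.2118225097656), (79.1028823852539, 179.0997772216797), 4.1357808113098145)
red 526 [0.54480075 0.27564314] 0.013503170630766614 ((538.765869140625, 276.4687805175781), (65.48589324951172, 25.246990203857422), 4.540024280548096)<stdin>:10: RuntimeWarning: Mean of empty slice.
  ret = um.true_divide(
```

```bash
python3 - <<'E'
from h import *
c=load("w1");P=wcloud(c);z=P[...,2];H=cv2.cvtColor(c["image"],cv2.COLOR_RGB2HSV).astype(int);h,s,v=H[...,0],H[...,1],H[...,2]
def big(m,x0,y0,x1,y1):
    k=np.zeros(h.shape,np.uint8);k[y0:y1,x0:x1]=m[y0:y1,x0:x1];n,l,st,_=cv2.connectedComponentsWithStats(k);i=1+st[1:,4].argmax();return (l==i).astype(np.uint8)
def circ(q):
    A=np.c_[2*q,np.ones(len(q))];x=np.linalg.lstsq(A,(q**2).sum(1),rcond=None)[0];return x[:2],np.sqrt(x[2]+x[:2]@x[:2])
B=(240,95,385,240)
m=big((z>.029),*B);m=cv2.morphologyEx(m,cv2.MORPH_OPEN,np.ones((25,25),np.uint8))
ct=max(cv2.findContours(m,0,1)[0],key=len)[:,0];q=wpl(c,ct,.035)
C,r=circ(q);print("foot wrist",C,r)
m=big((z>.090),290,160,340,205);ct=max(cv2.findContours(m,0,1)[0],key=len)[:,0];print("tail",circ(wpl(c,ct,.099)),len(ct))
y,x=np.nonzero(big((h>4)&(h<20)&(s>150)&(z<.045),250,185,280,215));bd=wpl(c,np.c_[x,y],.035).mean(0);print("band",bd,len(x),np.degrees(np.arctan2(*(bd-C)[::-1])))
print("band hsv",H[200,266],"z",z[200,266])
for n,b in(("scene",(262,195,332,256)),("side",(315,205,380,268))):
    e=load(n);Q=cloud(e);zz=Q[...,2];HH=cv2.cvtColor(e["image"],cv2.COLOR_RGB2HSV).astype(int)
    m=big((zz>.029)&(zz<.04),*b);m=cv2.morphologyEx(m,cv2.MORPH_CLOSE,np.ones((25,25),np.uint8));m=cv2.morphologyEx(m,cv2.MORPH_OPEN,np.ones((15,15),np.uint8))
    ct=max(cv2.findContours(m,0,1)[0],key=len)[:,0];q=np.array([ray(e,*p,.035)[:2] for p in ct]);print(n,"foot",circ(q))
    m=big(zz>.093,*b);ct=max(cv2.findContours(m,0,1)[0],key=len)[:,0];print("tail",circ(np.array([ray(e,*p,.099)[:2] for p in ct])))
E
```

```text
foot wrist [0.56972552 0.00710603] 0.08305958818730744
tail (array([0.56950999, 0.0071896 ]), np.float64(0.012348285520353762)) 68
band [ 0.53840772 -0.06440017] 59 -113.65212996034543
band hsv [ 20 255 255] z 0.4414546327017839
scene foot (array([0.5749894 , 0.00588597]), np.float64(0.08389765428732693))
tail (array([0.57271032, 0.00616445]), np.float64(0.012587876109793356))
side foot (array([0.5696223 , 0.00086747]), np.float64(0.08281750226680647))
tail (array([0.56950745, 0.00180734]), np.float64(0.011882681398104672))
```

```bash
python3 - <<'E'
from h import *
from bench import status
s=status.read_state();go(s,[.570,.006,.0635],36.5)
E
```

```text
row [-0.001, -0.001, -0.022] [0.1, -1.1, 216.1]
```

jog_arm([
  [0,0,-0.022,0,-1,50,1],
  [0,0,-0.022,0,-1,100,1],
  [0,0,-0.022,0,-1,150,1],
  [0,0,-0.022,0,-1,180,1],
  [0,0,-0.022,0,-1,205,1],
  [0,0,-0.022,0,-1,216,1],
  [0,0,-0.022,0,-1,216,1],
  [0,0,-0.022,0,-1,216,0.2],
  [0,0,-0.022,0,-1,216,-0.2],
  [0,0,-0.022,0,-1,216,-0.4],
  [0,0,-0.022,0,-1,216,-0.4],
  [0,0,-0.022,0,-1,216,-0.4],
], squeeze=30)

```text
time: 2.95
ee_pos: [0.5708, 0.0056, 0.0645]
eef_rot: [0.45, 0.893, 0.0, 0.0]
ft_force: [0.9, -0.3, 0.3]
width: 0.0551
grip_force: 0.0
```

jog_arm([
  [0,0,0,0,0,0,-0.6],
  [0,0,0,0,0,0,-0.6],
  [0,0,0,0,0,0,-0.6],
  [0,0,0,0,0,0,-0.6],
  [0,0,0,0,0,0,-0.6],
  [0,0,0,0,0,0,-0.6],
])

```text
time: 3.55
ee_pos: [0.5704, 0.0054, 0.0641]
eef_rot: [0.45, 0.893, -0.0, -0.0]
ft_force: [-3.7, -1.0, 3.0]
width: 0.0399
grip_force: 30.0
```

Gripped on the flats (width 39.9 mm). Turning about 91° clockwise.

jog_arm([
  [0,0,0.14,0,0,0,-0.6],
  [0,0,0.28,0,0,0,-0.6],
  [0,0,0.42,0,0,0,-0.6],
  [0,0,0.56,0,0,0,-0.6],
  [0,0,0.7,0,0,0,-0.6],
  [0,0,0.84,0,0,0,-0.6],
  [0,0,0.98,0,0,0,-0.6],
  [0,0,1.12,0,0,0,-0.6],
  [0,0,1.26,0,0,0,-0.6],
  [0,0,1.4,0,0,0,-0.6],
  [0,0,1.52,0,0,0,-0.6],
  [0,0,1.59,0,0,0,-0.6],
])

```text
time: 4.75
ee_pos: [0.5693, 0.0055, 0.0641]
eef_rot: [0.953, 0.302, -0.001, -0.001]
ft_force: [-11.3, -0.4, 11.0]
width: 0.04
grip_force: 30.0
```

jog_arm([
  [0,0,0,0,0,0,-0.6],
  [0,0,0,0,0,0,-0.6],
  [0,0,0,0,0,0,-0.6],
])

```text
time: 5.05
ee_pos: [0.5693, 0.0055, 0.0641]
eef_rot: [0.953, 0.304, -0.001, -0.001]
ft_force: [-11.0, 0.1, 11.6]
width: 0.0395
grip_force: 30.0
```

```bash
python3 - <<'E'
from h import *
from bench import status
s=status.read_state();print(yhead(s),s["ee_pos"],s["torque"],s["joint_positions"].round(2))
E
```

```text
-54.628718660472195 [0.56931229 0.00547262 0.0641076 ] [-0.24114483  2.36291241 -0.24865858] [-0.77  0.47  0.84  1.82 -0.4   1.04 -0.72]
```

Turned from 36.5 to -54.6°. Now release and lift.

jog_arm([
  [0,0,0,0,0,0,0.5],
  [0,0,0,0,0,0,1],
  [0,0,0,0,0,0,1],
  [0,0,0,0,0,0,1],
  [0,0,0,0,0,0,1],
  [0,0,0,0,0,-30,1],
  [0,0,0,0,0,-80,1],
  [0,0,0,0,0,-130,1],
  [0,0,0,0,0,-180,1],
  [0,0,0,0,0,-216,1],
  [0,0,0,0,0,-216,1],
  [0,0,0,0,0,-216,1],
])

```text
time: 6.25
ee_pos: [0.5709, 0.0056, 0.2804]
eef_rot: [0.953, 0.304, 0.001, -0.0]
ft_force: [-0.3, -0.2, -0.6]
width: 0.0873
grip_force: 0.0
```

```bash
cat >> h.py <<'E'
def wshot(n):
    from bench import status,camera
    s=status.read_state();c=camera("wrist");c=dict(c,pos=s["ee_pos"],rot=s["eef_rot"]);np.savez(f"pics/{n}.npz",**c);cv2.imwrite(f"pics/{n}.png",c["image"][:,:,::-1])
    print(s["time"],s["ee_pos"],yhead(s),s["joint_positions"].round(2));return s,c
def hsvz(c):
    H=cv2.cvtColor(c["image"],cv2.COLOR_RGB2HSV).astype(int);return H[...,0],H[...,1],H[...,2],wcloud(c)
E
python3 - <<'E'
from h import *
s,c=wshot("w2");h,sa,v,P=hsvz(c);C=np.array([.570,.006]);z=P[...,2];near=np.hypot(P[...,0]-C[0],P[...,1]-C[1])<.075
y,x=np.nonzero((h>26)&(h<34)&(sa>150)&near&(z>.045)&(z<.07));q=wpl(c,np.c_[x,y],.058).mean(0);print("tip",len(x),q,np.degrees(np.arctan2(*(q-C)[::-1])))
y,x=np.nonzero((z>.092)&near&(z<.11));q=wpl(c,np.c_[x,y],.099);print("tail",len(x),q.mean(0))
y,x=np.nonzero((h>14)&(h<34)&(sa>90)&(z>.05)&(z<.0605)&near);q=wpl(c,np.c_[x,y],.058);w=np.linalg.svd(q-q.mean(0))[2][0];print("wings",len(q),np.degrees(np.arctan2(w[1],w[0])))
go(s,[.53,.24,.28],-84)
E
```

```text
6.25 [0.57093981 0.00556943 0.28043783] -54.593279198173725 [-0.89  0.25  0.96  1.56 -0.21  1.44 -0.86]
tip 68 [ 0.54571516 -0.04657783] -114.79143909211625
tail 385 [0.57051943 0.00679018]
wings 786 -114.21766452982786
row [-0.0, -0.001, 0.513] [102.5, -214.8, 0.6]
```

View pics/w2.png

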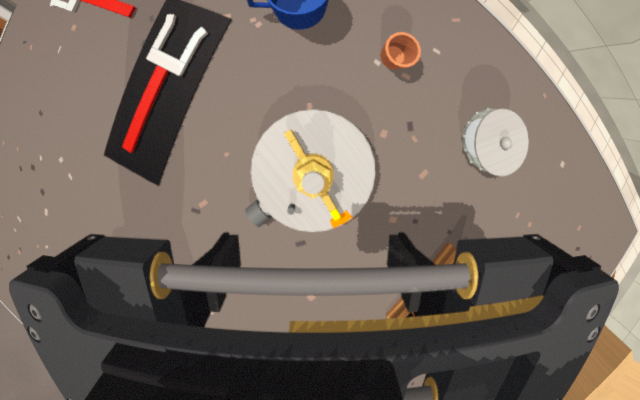

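The wing's yellow tip (337,213) points into the orange band (342,219). The whole spanner shows at (150,90). I'll measure it and move over it.

```bash
cat >> h.py <<'E'
def spanner(c,near=(.53,.275),zh=.014,rr=.16):
    h,s,v,P=hsvz(c);n=(np.hypot(P[...,0]-near[0],P[...,1]-near[1])<rr)
    y,x=np.nonzero(n&((h<6)|(h>174))&(s>150));r=wpl(c,np.c_[x,y],zh);zr=np.median(P[y,x,2])
    y,x=np.nonzero(n&(s<50)&(v>140)&(np.abs(P[...,2]-zh)<.008));w=wpl(c,np.c_[x,y],zh)
    (a,b),(l1,l2),_=R=cv2.minAreaRect((r*1000).astype(np.float32));bx=cv2.boxPoints(R)/1000
    e=[bx[1]-bx[0],bx[2]-bx[1]];d=max(e,key=np.linalg.norm);d=d/np.linalg.norm(d);d*=np.sign((w.mean(0)-r.mean(0))@d)
    m=r.mean(0);t=(r-m)@d;wt=(w-m)@d;o=m+d*(np.percentile(t,.5)+.104);n_=np.array([-d[1],d[0]]);wl=(w-o)@n_
    print("red",len(r),"z",zr.round(4),"heading",np.degrees(np.arctan2(d[1],d[0])).round(2),"origin(by end)",o.round(4),"red len",(np.ptp(t)).round(4),"white x",((w-o)@d).min().round(4),((w-o)@d).max().round(4),"lat",wl.min().round(4),wl.max().round(4))
    return o,d
E
python3 - <<'E'
from h import *
c=load("w2");spanner(c)
E
```

```text
red 1369 z 0.0134 heading 36.91 origin(by end) [0.535  0.3002] red len 0.2386 white x 0.0025 0.1005 lat -0.1082 -0.0101
```

jog_arm([
  [0,0,0.14,24,-50,0,1],
  [0,0,0.28,48,-100,0,1],
  [0,0,0.42,72,-150,0,1],
  [0,0,0.513,102,-215,0,1],
  [0,0,0.513,102,-215,0,1],
  [0,0,0.513,102,-215,0,1],
  [0,0,0.513,102,-215,0,1],
  [0,0,0.513,102,-215,0,1],
])

```text
time: 7.1
ee_pos: [0.5293, 0.2382, 0.2793]
eef_rot: [0.999, 0.052, -0.0, 0.001]
ft_force: [-0.2, -0.2, -0.0]
width: 0.0872
grip_force: 0.0
```

```bash
python3 - <<'E'
from h import *
s,c=wshot("w3");o,d=spanner(c)
h,sa,v,P=hsvz(c);m=(v<50)&(np.abs(P[...,2]-.004)<.006)&(np.hypot(P[...,0]-.54,P[...,1]-.268)<.17)
y,x=np.nonzero(cv2.morphologyEx(m.astype(np.uint8),cv2.MORPH_OPEN,np.ones((3,3),np.uint8)));print("mat",cv2.minAreaRect((wpl(c,np.c_[x,y],.004)*1000).astype(np.float32)))
E
```

```text
7.1 [0.52934548 0.2382224  0.27932364] -84.09564889091584 [-1.27  0.29  0.95  1.53 -0.23  1.44 -1.77]
red 1675 z 0.0134 heading 34.64 origin(by end) [0.5332 0.3008] red len 0.6583 white x 0.0066 0.1045 lat -0.1071 -0.0103
mat ((529.6937866210938, 271.6310729980469), (256.400390625, 116.46424865722656), 7.825503349304199)
```

View pics/w3.png

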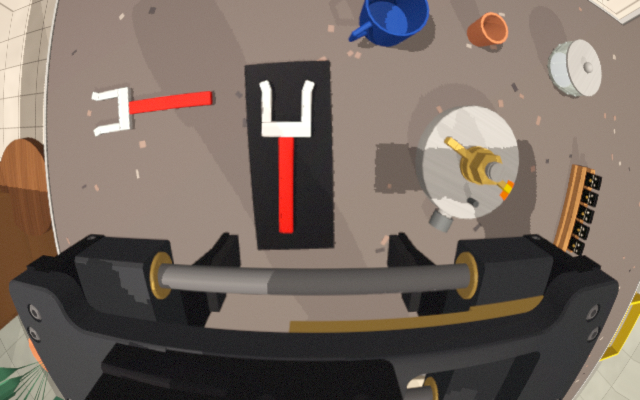

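Target spanner: handle (286,185), jaw (288,105), on the mat; the decoy sits at (155,105). I'll restrict the mask to the target's own component.

```bash
python3 - <<'E'
t=open('h.py').read()
t=t.replace('y,x=np.nonzero(n&((h<6)|(h>174))&(s>150));','_,L=cv2.connectedComponents((((h<6)|(h>174))&(s>150)).astype(np.uint8));D=np.where(n&(L>0),np.hypot(P[...,0]-near[0],P[...,1]-near[1]),9);y,x=np.nonzero(L==L[np.unravel_index(D.argmin(),D.shape)]);')
t=t.replace('rr=.16','rr=.13');open('h.py','w').write(t)
E
python3 - <<'E'
from h import *
for n in("w2","w3"):
    c=load(n);spanner(c,(.55,.275))
E
```

```text
red 1268 z 0.0136 heading 4.63 origin(by end) [0.5355 0.2761] red len 0.1414 white x 0.0371 0.1153 lat -0.0358 0.0386
red 1538 z 0.0135 heading 4.24 origin(by end) [0.534 0.278] red len 0.1415 white x 0.0381 0.1165 lat -0.0352 0.0387
```

```bash
python3 - <<'E'
from h import *
from bench import status
s=status.read_state();go(s,[.524,.2775,.007],-85.7)
E
```

```text
row [0.001, 0.001, 0.027] [-1.3, -40.1, 272.6]
```

jog_arm([
  [0,0,0.027,-1,-40,30,1],
  [0,0,0.027,-1,-40,80,1],
  [0,0,0.027,-1,-40,130,1],
  [0,0,0.027,-1,-40,180,1],
  [0,0,0.027,-1,-40,220,1],
  [0,0,0.027,-1,-40,250,1],
  [0,0,0.027,-1,-40,265,1],
  [0,0,0.027,-1,-40,271,1],
  [0,0,0.027,-1,-40,272,1],
  [0,0,0.027,-1,-40,272,1],
])

```text
time: 8.15
ee_pos: [0.5251, 0.2798, 0.0095]
eef_rot: [0.999, 0.039, 0.001, -0.001]
ft_force: [-0.8, -0.3, 0.3]
width: 0.0875
grip_force: 0.0
```

jog_arm([
  [0,0,0,0,0,0,0],
  [0,0,0,0,0,0,-0.5],
  [0,0,0,0,0,0,-0.9],
  [0,0,0,0,0,0,-0.9],
  [0,0,0,0,0,0,-0.9],
  [0,0,0,0,0,0,-0.9],
  [0,0,0,0,0,0,-0.9],
  [0,0,0,0,0,0,-0.9],
  [0,0,0,0,0,0,-0.9],
  [0,0,0,0,0,0,-0.9],
], squeeze=40)

```text
time: 9.15
ee_pos: [0.5241, 0.2793, 0.0081]
eef_rot: [0.999, 0.039, -0.0, 0.0]
ft_force: [-0.6, -0.4, 0.8]
width: 0.0194
grip_force: 40.0
```

Gripped (19.4 mm). Lift straight up and check the grasp.

jog_arm([
  [0,0,0,0,0,-10,-0.9],
  [0,0,0,0,0,-40,-0.9],
  [0,0,0,0,0,-80,-0.9],
  [0,0,0,0,0,-120,-0.9],
  [0,0,0,0,0,-150,-0.9],
  [0,0,0,0,0,-150,-0.9],
  [0,0,0,0,0,-150,-0.9],
])

```text
time: 9.85
ee_pos: [0.524, 0.2797, 0.1586]
eef_rot: [0.999, 0.039, 0.0, -0.001]
ft_force: [0.0, 0.3, -2.8]
width: 0.0194
grip_force: 40.0
```

```bash
python3 - <<'E'
from h import *
s,c=wshot("w4");h,sa,v,P=hsvz(c);p=s["ee_pos"]
n=(np.hypot(P[...,0]-p[0],P[...,1]-p[1])<.15)&(np.abs(P[...,2]-p[2]-.005)<.03)
y,x=np.nonzero(n&(sa<50)&(v>120));print(len(x),P[y,x].mean(0),P[y,x].min(0),P[y,x].max(0))
q=P[y,x]-p;a=np.radians(yhead(s)+90);d=np.array([np.cos(a),np.sin(a)]);l=q[:,:2]@[-d[1],d[0]];t=q[:,:2]@d
print("along",np.percentile(t,[1,99]),"lat",np.percentile(l,[1,99]),"zfit",np.polyfit(t,q[:,2],1),np.polyfit(l,q[:,2],1))
go(s,[.440,-.086,.158],-54.5)
E
```

```text
9.85 [0.52395636 0.27974562 0.15859783] -85.5283193725174 [-1.27  0.41  0.89  1.67 -0.34  1.22 -1.79]
10094 [0.60152526 0.28545082 0.16341038] [0.5702742  0.25080184 0.15374779] [0.65176438 0.32620732 0.16596235]
along [0.04895573 0.1233708 ] lat [-0.03354361  0.03342962] zfit [-0.01183628  0.00573315] [0.00538678 0.00481449]
row [-0.001, -0.001, -0.542] [-112.2, 358.1, 0.2]
```

View pics/w4.png

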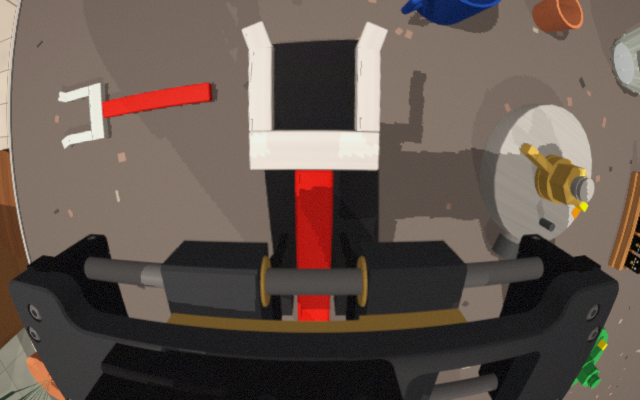

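The spanner is held level and straight, jaw about (315,90), 90 mm ahead of the TCP. Transit to the pre-fit spot.

jog_arm([
  [0,0,-0.07,-14,45,0,-0.9],
  [0,0,-0.14,-28,90,0,-0.9],
  [0,0,-0.21,-42,135,0,-0.9],
  [0,0,-0.28,-56,180,0,-0.9],
  [0,0,-0.35,-70,225,0,-0.9],
  [0,0,-0.42,-84,270,0,-0.9],
  [0,0,-0.49,-98,315,0,-0.9],
  [0,0,-0.542,-112,358,0,-0.9],
  [0,0,-0.542,-112,358,0,-0.9],
  [0,0,-0.542,-112,358,0,-0.9],
  [0,0,-0.542,-112,358,0,-0.9],
])

```text
time: 11.0
ee_pos: [0.44, -0.085, 0.1577]
eef_rot: [0.952, 0.305, -0.0, 0.0]
ft_force: [0.4, 1.5, -2.4]
width: 0.0193
grip_force: 40.0
```

```bash
python3 - <<'E'
from h import *
s,c=wshot("w5");h,sa,v,P=hsvz(c);z=P[...,2];C=np.array([.570,.0065]);near=np.hypot(P[...,0]-C[0],P[...,1]-C[1])<.08
y,x=np.nonzero((z>.092)&near&(z<.108));q=wpl(c,np.c_[x,y],.099);print("tail",len(x),q.mean(0))
y,x=np.nonzero((h>14)&(h<34)&(sa>90)&(z>.05)&(z<.0605)&near);q=wpl(c,np.c_[x,y],.058);w=np.linalg.svd(q-q.mean(0))[2][0] if len(q)>9 else (1,0);print("wings",len(q),np.degrees(np.arctan2(w[1],w[0])))
go(s,[.440,-.086,.071],-54.5)
E
```

```text
11.0 [ 0.44002049 -0.08501993  0.15765647] -54.43024161048491 [-1.07 -0.14  1.12  2.03  0.13  1.17 -0.96]
tail 645 [0.56651039 0.00373694]
wings 1215 82.74094716741817
row [-0.0, 0.001, 0.001] [-0.5, 0.8, 86.7]
```

jog_arm([
  [0,0,0,0,1,30,-0.9],
  [0,0,0,0,1,60,-0.9],
  [0,0,0,0,1,80,-0.9],
  [0,0,0,0,1,87,-0.9],
  [0,0,0,0,1,87,-0.9],
  [0,0,0,0,1,87,-0.9],
])

```text
time: 11.65
ee_pos: [0.4413, -0.0868, 0.0718]
eef_rot: [0.952, 0.305, 0.0, 0.0]
ft_force: [0.6, 0.4, -2.1]
width: 0.0192
grip_force: 40.0
```

```bash
python3 - <<'E'
from h import *
s,c=wshot("w6");h,sa,v,P=hsvz(c);z=P[...,2];C=np.array([.570,.0065]);near=np.hypot(P[...,0]-C[0],P[...,1]-C[1])<.03
y,x=np.nonzero((z>.092)&near&(z<.108));q=wpl(c,np.c_[x,y],.099);print("tail",len(x),q.mean(0),cv2.minEnclosingCircle(q.astype(np.float32)))
m=((h>14)&(h<34)&(sa>90)&(z>.078)&(z<.086)&near);y,x=np.nonzero(m);q=wpl(c,np.c_[x,y],.082);print("hex",len(q),cv2.minAreaRect((q*1000).astype(np.float32)))
p=s["ee_pos"][:2];a=np.radians(yhead(s)+90);d=np.array([np.cos(a),np.sin(a)]);nn=np.array([-d[1],d[0]])
y,x=np.nonzero((sa<60)&(v>110)&(np.abs(z-.076)<.004)&(np.hypot(P[...,0]-p[0],P[...,1]-p[1])<.14));q=wpl(c,np.c_[x,y],s["ee_pos"][2]+.005)-p;l=q@nn;t=q@d
k=(t>.075)&(t<.1);print("prongs t",np.percentile(t,[1,99]),"inner",l[k&(l>0)].min(),l[k&(l<0)].max(),"axis along/lat",(C-p)@d,(C-p)@nn)
cv2.imwrite("pics/w6c.png",c["image"][:260,100:540,::-1])
E
```

```text
11.65 [ 0.44134835 -0.08681771  0.07182542] -54.469150041832656 [-1.02  0.19  1.21  2.12 -0.21  0.96 -0.64]
tail 0 [nan nan] ((0.0, 0.0), 0.0)
hex 10 ((550.3243408203125, -7.134705066680908), (0.5662897825241089, 2.451050043106079), 35.20043182373047)
prongs t [0.04906844 0.12337904] inner 0.02040136601184589 -0.021147685493785533 axis along/lat 0.1589278345924486 0.0011774342896802015<stdin>:3: RuntimeWarning: Mean of empty slice.
  ret = um.true_divide(
```

View pics/w6c.png

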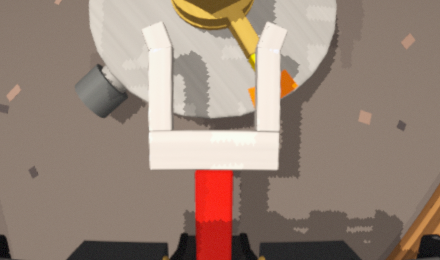

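The nut (212,0) is in line with the jaw, prong gap centred at 215. Sliding on.

jog_arm([
  [0,0,0,10,-1,0,-0.9],
  [0,0,0,20,-1,0,-0.9],
  [0,0,0,30,-1,0,-0.9],
  [0,0,0,38,-1,0,-0.9],
  [0,0,0,46,-1,0,-0.9],
  [0,0,0,54,-1,0,-0.9],
  [0,0,0,60,-1,0,-0.9],
  [0,0,0,64,-1,0,-0.9],
  [0,0,0,67,-1,0,-0.9],
  [0,0,0,67,-1,0,-0.9],
  [0,0,0,67,-1,0,-0.9],
])

```text
time: 12.8
ee_pos: [0.4946, -0.0474, 0.0711]
eef_rot: [0.952, 0.305, -0.0, -0.0]
ft_force: [-0.0, 0.6, -3.4]
width: 0.0196
grip_force: 40.0
```

```bash
python3 - <<'E'
from h import *
s,c=wshot("w7");print(s["ft_force"],s["torque"],s["grip_force"]);h,sa,v,P=hsvz(c);z=P[...,2]
p=s["ee_pos"][:2];a=np.radians(yhead(s)+90);d=np.array([np.cos(a),np.sin(a)]);nn=np.array([-d[1],d[0]]);C=np.array([.57,.0065])
near=np.hypot(P[...,0]-C[0],P[...,1]-C[1])<.03
y,x=np.nonzero((z>.092)&near&(z<.108));q=wpl(c,np.c_[x,y],.099)
if len(q):
    cc=np.array(cv2.minEnclosingCircle(q.astype(np.float32))[0]);print("tail",len(q),cc,"along/lat",(cc-p)@d,(cc-p)@nn)
y,x=np.nonzero((sa<60)&(v>110)&(np.abs(z-.076)<.006)&(np.hypot(P[...,0]-p[0],P[...,1]-p[1])<.14));q=wpl(c,np.c_[x,y],s["ee_pos"][2]+.005)-p;t=q@d;print("white t",np.percentile(t,[1,99]),np.percentile(q@nn,[1,99]))
cv2.imwrite("pics/w7c.png",c["image"][:260,100:540,::-1])
E
```

```text
12.8 [ 0.49461252 -0.04736575  0.07108917] -54.50593745906323 [-0.94  0.34  1.09  2.01 -0.36  1.   -0.62]
[-1.83650034e-03  5.52073277e-01 -3.41197849e+00] [-0.11913566  0.19090877 -0.0031275 ] 39.9921977519989
tail 2584 [0.56993252 0.00619045] along/lat 0.09241943890008647 -0.0001280395921614899
white t [0.04911223 0.12335242] [-0.03352413  0.03324346]
```

View pics/w7c.png

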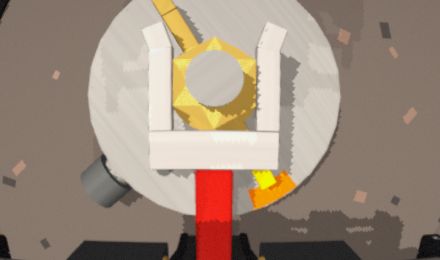

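Fitted: tail (215,78) centred between the prongs, wing still at the band (265,185). Now swing the spanner clockwise about the nut axis.

jog_arm([
  [0,0,0.08,0.3,-7.4,0,-0.9],
  [0,0,0.16,1.2,-14.7,0,-0.9],
  [0,0,0.24,2.6,-21.9,0,-0.9],
  [0,0,0.32,4.7,-28.9,0,-0.9],
  [0,0,0.4,7.3,-35.8,0,-0.9],
  [0,0,0.48,10.4,-42.5,0,-0.9],
  [0,0,0.56,14.1,-48.9,0,-0.9],
  [0,0,0.64,18.2,-54.9,0,-0.9],
  [0,0,0.72,22.8,-60.7,0,-0.9],
  [0,0,0.8,27.9,-66,0,-0.9],
  [0,0,0.88,33.4,-70.9,0,-0.9],
  [0,0,0.88,33.4,-70.9,0,-0.9],
])

```text
time: 14.05
ee_pos: [0.4809, 0.0303, 0.0711]
eef_rot: [0.992, -0.13, 0.0, 0.0]
ft_force: [1.2, -1.1, -3.0]
width: 0.0194
grip_force: 40.0
```

```bash
cat >> h.py <<'E'
def fit(n):
    s,c=wshot(n);print("F",s["ft_force"].round(1),"T",s["torque"].round(2));h,sa,v,P=hsvz(c);z=P[...,2]
    p=s["ee_pos"][:2];a=np.radians(yhead(s)+90);d=np.array([np.cos(a),np.sin(a)]);nn=np.array([-d[1],d[0]]);C=np.array([.57,.0065])
    r=np.hypot(P[...,0]-C[0],P[...,1]-C[1])
    y,x=np.nonzero((z>.092)&(r<.03)&(z<.108));q=wpl(c,np.c_[x,y],.099)
    if len(q):
        cc=np.array(cv2.minEnclosingCircle(q.astype(np.float32))[0]);print("tail",len(q),cc,"along/lat",(cc-p)@d,(cc-p)@nn)
    y,x=np.nonzero((h>26)&(h<34)&(sa>150)&(z>.045)&(z<.065)&(r<.08)&(r>.045));q=wpl(c,np.c_[x,y],.058)
    if len(q):q=q.mean(0);print("tip",len(x),np.degrees(np.arctan2(*(q-C)[::-1])))
    m=(h>14)&(h<34)&(sa>90)&(z>.05)&(z<.0605)&(r<.075)&(r>.03);y,x=np.nonzero(m);q=wpl(c,np.c_[x,y],.058)-C
    if len(q):t=np.degrees(np.arctan2(q[:,1],q[:,0]));print("wing angles hist",[(int(b),int(k)) for k,b in zip(*np.histogram(t,36,(-180,180))) if k>20], "mod180 mean",np.degrees(np.angle(np.mean(np.exp(2j*np.radians(t)))))/2)
    y,x=np.nonzero((sa<60)&(v>110)&(np.abs(z-p[0]*0-s["ee_pos"][2]-.005)<.006)&(np.hypot(P[...,0]-p[0],P[...,1]-p[1])<.14));q=wpl(c,np.c_[x,y],s["ee_pos"][2]+.005)-p;print("white t",np.percentile(q@d,[1,99]),np.percentile(q@nn,[1,99]))
    return s,c
E
python3 -c "
from h import *
fit('w8')"
```

```text
14.05 [0.48092954 0.03026233 0.07113198] -104.9330150582805 [-1.25  0.42  1.29  2.05 -0.47  1.02 -1.56]
F [ 1.2 -1.1 -3. ] T [-0.09 -0.02 -0.06]
tail 2573 [0.5699926 0.0063015] along/lat 0.09222966164773902 -0.00020099192433444685
wing angles hist [(-160, 274), (-150, 37), (10, 51), (20, 529), (30, 31)] mod180 mean 25.208147217895856
white t [0.04880622 0.12306542] [-0.03346039  0.03321899]
```

jog_arm([
  [0,0,0.04,0.1,-3.7,0,-0.9],
  [0,0,0.08,0.3,-7.4,0,-0.9],
  [0,0,0.12,0.7,-11.1,0,-0.9],
  [0,0,0.12,0.7,-11.1,0,-0.9],
])

```text
time: 14.5
ee_pos: [0.4842, 0.0402, 0.0711]
eef_rot: [0.982, -0.188, -0.0, 0.0]
ft_force: [-0.7, -1.0, -2.7]
width: 0.0194
grip_force: 40.0
```

```bash
python3 -c "
from h import *
fit('w9')"
```

```text
14.5 [0.48421717 0.04015985 0.07111064] -111.70359977837684 [-1.26  0.44  1.29  2.04 -0.5   1.04 -1.67]
F [-0.7 -1.  -2.7] T [-0.24  0.2   0.08]
tail 2572 [0.56993812 0.00629742] along/lat 0.09216663430955911 0.00023814860273793648
wing angles hist [(-170, 131), (-160, 183), (10, 409), (20, 190)] mod180 mean 18.878240676582628
white t [0.04876293 0.12296471] [-0.0329383   0.03365443]
```

jog_arm([
  [0,0,0.03,0.1,-2.8,0,-0.9],
  [0,0,0.06,0.2,-5.5,0,-0.9],
  [0,0,0.09,0.4,-8.3,0,-0.9],
  [0,0,0.12,0.7,-11,0,-0.9],
  [0,0,0.12,0.7,-11,0,-0.9],
])

```text
time: 15.05
ee_pos: [0.4894, 0.0502, 0.0711]
eef_rot: [0.969, -0.248, 0.0, 0.0]
ft_force: [1.3, -3.4, -2.8]
width: 0.0192
grip_force: 40.0
```

```bash
python3 -c "
from h import *
fit('w10')"
```

```text
15.05 [0.48938068 0.05015398 0.07113258] -118.77257811338158 [-1.27  0.47  1.3   2.02 -0.53  1.05 -1.79]
F [ 1.3 -3.4 -2.8] T [-0.97  0.01  0.08]
tail 2569 [0.56985599 0.00647043] along/lat 0.09156598395585634 0.00044526544856456074
wing angles hist [(-170, 343), (0, 102), (10, 393)] mod180 mean 13.719801279224429
white t [0.04880326 0.12297781] [-0.03284841  0.03390467]
```

jog_arm([
  [0,0,0.03,0.1,-2.8,0,-0.9],
  [0,0,0.06,0.2,-5.5,0,-0.9],
  [0,0,0.06,0.2,-5.5,0,-0.9],
  [0,0,0.06,0.2,-5.5,0,-0.9],
])

```text
time: 15.5
ee_pos: [0.4921, 0.0539, 0.0712]
eef_rot: [0.961, -0.277, 0.001, 0.001]
ft_force: [1.2, -8.0, -2.6]
width: 0.019
grip_force: 40.1
```

```bash
python3 -c "
from h import *
fit('w11')"
```

```text
15.5 [0.49210369 0.05389181 0.07118495] -122.16427844292087 [-1.27  0.49  1.3   2.02 -0.55  1.05 -1.85]
F [ 1.2 -8.  -2.6] T [-1.76 -0.04  0.29]
tail 2583 [0.56990951 0.00643869] along/lat 0.0911261976825338 0.0012495587773351732
wing angles hist [(-170, 389), (0, 76), (10, 317)] mod180 mean 13.884812947158839
white t [0.04865453 0.12300254] [-0.03196641  0.03460786]
```

The wing has stopped at the pin (angle unchanged) with about 8 N reaction. Back off to the centre of the play, then lift off.

```bash
python3 - <<'E'
from h import *
from bench import status
s=status.read_state();a=np.radians(-16.6);d=np.array([np.cos(a),np.sin(a)]);p=np.array([.5699,.0063])-.0915*d
go(s,[*p,.0712],-106.6)
E
```

```text
row [0.001, -0.001, -0.272] [3.1, 23.4, 0.0]
```

jog_arm([
  [0,0,-0.07,1,6,0,-0.9],
  [0,0,-0.14,2,12,0,-0.9],
  [0,0,-0.2,2.7,18,0,-0.9],
  [0,0,-0.25,3,22,0,-0.9],
  [0,0,-0.25,3,22,0,-0.9],
])

```text
time: 16.05
ee_pos: [0.4828, 0.0346, 0.0713]
eef_rot: [0.988, -0.155, 0.0, -0.0]
ft_force: [2.3, -3.9, -3.2]
width: 0.0193
grip_force: 40.0
```

```bash
python3 - <<'E'
from h import *
s,c=fit('w12');go(s,[.48,.035,.0712],-106.6)
E
```

```text
16.05 [0.48280987 0.03456024 0.07130841] -107.81017314633925 [-1.25  0.41  1.27  2.04 -0.47  1.02 -1.62]
F [ 2.3 -3.9 -3.2] T [-0.99  0.04 -0.  ]
tail 2570 [0.56983203 0.00631729] along/lat 0.0914901460913758 -0.0002724352715211299
wing angles hist [(-160, 327), (-150, 53), (10, 44), (20, 386), (30, 23)] mod180 mean 25.504550817375836
white t [0.0487778  0.12302541] [-0.03347394  0.03311461]
row [-0.001, -0.0, -0.021] [-2.8, 0.4, 0.1]
```

The wing reading changed, which is either real or prong occlusion. I'll compare both moments in one picture.

```bash
python3 - <<'E'
from h import *
from bench import camera
W=np.zeros((600,800,3),np.uint8)
for i,n in enumerate(("w11","w12")):
    W[:300,400*i:400*i+400]=cv2.resize(load(n)["image"][20:200,195:435,::-1],(400,300),interpolation=2)
for i,(n,b) in enumerate((("scene",(262,195,332,256)),("side",(305,200,385,268)))):
    c=camera(n);np.savez(f"pics/{n}2.npz",**c);x0,y0,x1,y1=b;W[300:,400*i:400*i+400]=cv2.resize(c["image"][y0:y1,x0:x1,::-1],(400,300),interpolation=2)
cv2.imwrite("pics/cmp.png",W)
E
```

```text
(no output)
```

View pics/cmp.png

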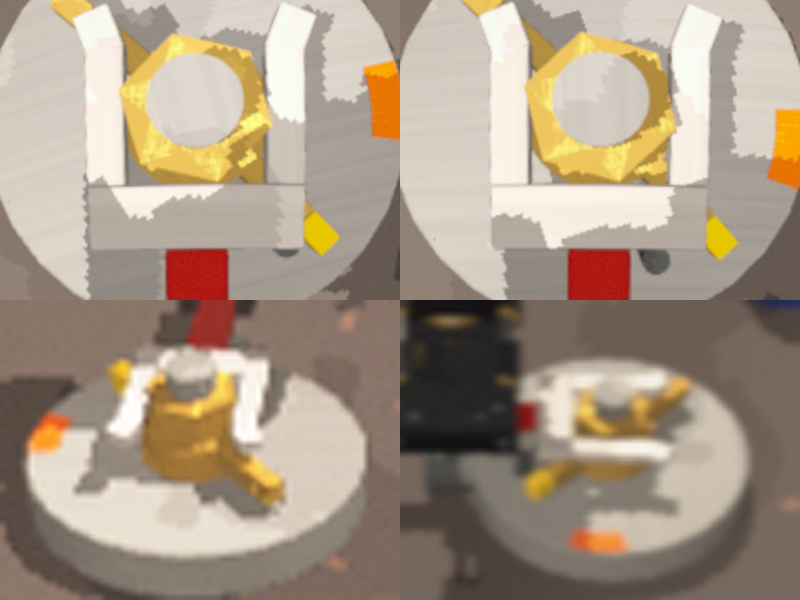

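The nut did come back with the spanner because the hex is lightly wedged in the jaw. I'll drive it to the stop again, ease off only about 0.04 rad, and lift straight off (16 mm clears the hexagon).

jog_arm([
  [0,0,0.08,0.3,-7.3,0,-0.9],
  [0,0,0.16,1.2,-14.6,0,-0.9],
  [0,0,0.22,2.2,-20,0,-0.9],
  [0,0,0.25,2.8,-22.6,0,-0.9],
  [0,0,0.25,2.8,-22.6,0,-0.9],
  [0,0,0.25,2.8,-22.6,0,-0.9],
  [0,0,0.25,2.8,-22.6,0,-0.9],
], squeeze=60)

```text
time: 16.9
ee_pos: [0.4922, 0.0542, 0.071]
eef_rot: [0.961, -0.277, 0.0, 0.001]
ft_force: [-0.3, -8.1, -2.4]
width: 0.0187
grip_force: 60.1
```

```bash
python3 - <<'E'
from h import *
fit('w13')
E
```

```text
16.9 [0.49222954 0.05419577 0.07098764] -122.19272713977551 [-1.27  0.48  1.29  2.01 -0.53  1.05 -1.86]
F [-0.3 -8.1 -2.4] T [-2.02  0.04  0.24]
tail 2577 [0.56986499 0.00641086] along/lat 0.09115814714795592 0.000923250758044461
wing angles hist [(-170, 405), (0, 75), (10, 314)] mod180 mean 13.992342785225512
white t [0.04866289 0.12301888] [-0.03231453  0.03447677]
```

jog_arm([
  [0,0,-0.02,0,1.9,0,-0.9],
  [0,0,-0.04,0,3.7,0,-0.9],
  [0,0,-0.04,0,3.7,0,-0.9],
])

```text
time: 17.25
ee_pos: [0.4913, 0.0526, 0.0714]
eef_rot: [0.966, -0.258, 0.001, -0.0]
ft_force: [4.8, -4.1, -3.2]
width: 0.019
grip_force: 60.1
```

```bash
python3 - <<'E'
from h import *
fit('w14')
E
```

```text
17.25 [0.49125685 0.05258497 0.07141141] -119.85079350388264 [-1.27  0.47  1.28  2.02 -0.52  1.04 -1.83]
F [ 4.8 -4.1 -3.2] T [-0.8  -0.74 -0.19]
tail 2561 [0.56981575 0.0063849 ] along/lat 0.09113182862400045 -0.0009683010794632671
wing angles hist [(-170, 372), (0, 74), (10, 324)] mod180 mean 13.971432200674071
white t [0.04866561 0.12294868] [-0.03442072  0.03250619]
```

jog_arm([
  [0,0,0,0,0,-4,-0.9],
  [0,0,0,0,0,-8,-0.9],
  [0,0,0,0,0,-12,-0.9],
  [0,0,0,0,0,-16,-0.9],
  [0,0,0,0,0,-20,-0.9],
  [0,0,0,0,0,-24,-0.9],
  [0,0,0,0,0,-24,-0.9],
])

```text
time: 18.0
ee_pos: [0.4918, 0.0509, 0.0957]
eef_rot: [0.966, -0.258, 0.002, 0.001]
ft_force: [10.3, -9.6, -11.1]
width: 0.0188
grip_force: 59.9
```

```bash
python3 - <<'E'
from h import *
s,c=fit('w15');P=hsvz(c)[3];h,sa,v,P=hsvz(c);p=s["ee_pos"]
y,x=np.nonzero((sa<50)&(v>110)&(np.hypot(P[...,0]-p[0],P[...,1]-p[1])<.13)&(np.abs(P[...,2]-p[2]-.005)<.014)&(np.hypot(P[...,0]-.57,P[...,1]-.0065)>.016))
a=np.radians(yhead(s)+90);d=np.array([np.cos(a),np.sin(a)]);q=P[y,x]-p;print("zfit",np.polyfit(q[:,:2]@d,q[:,2],1))
E
```

```text
18.0 [0.49183011 0.05094884 0.09565285] -119.9515946402045 [-1.3   0.4   1.3   2.   -0.44  1.07 -1.89]
F [ 10.3  -9.6 -11.1] T [-2.2  -1.79 -0.07]
tail 1857 [0.56991464 0.00643458] along/lat 0.08988070439659478 0.00041584273307111036
wing angles hist [(-170, 234), (0, 82), (10, 340)] mod180 mean 13.849989214993785
white t [0.07830555 0.10089535] [-0.01089968  0.01157879]
zfit [-0.07848716 -0.00401916]
```

```bash
cat >> h.py <<'E'
def tilt(c,s):
    h,sa,v,P=hsvz(c);p=s["ee_pos"];a=np.radians(yhead(s)+90);d=np.array([np.cos(a),np.sin(a)]);nn=np.array([-d[1],d[0]])
    q=P-p;t=q[...,:2]@d;l=q[...,:2]@nn
    k=(sa<60)&(v>90)&(q[...,2]>-.045)&(q[...,2]<.03)&(t>.045)&(t<.13)&(np.abs(l)<.045)&(P[...,2]>.06)&(np.hypot(t-.091,l)>.017)
    k=k&((np.abs(l)>.019)|(t<.07))
    for lo,hi in((.047,.07),(.07,.09),(.09,.11),(.11,.13)):
        m=k&(t>lo)&(t<hi);print("t",lo,hi,m.sum(),"z med",np.median(P[m][:,2]).round(4) if m.any() else None,"L",np.median(P[m&(l>0)][:,2]).round(4),"R",np.median(P[m&(l<0)][:,2]).round(4),"lat",np.percentile(l[m],[1,99]).round(4) if m.any() else 0)
E
python3 - <<'E'
from h import *
from bench import status
tilt(load("w14"),dict(ee_pos=load("w14")["pos"],eef_rot=load("w14")["rot"]))
tilt(load("w15"),status.read_state())
E
```

```text
t 0.047 0.07 5128 z med 0.0764 L 0.0764 R 0.0763 lat [-0.0329  0.0323]
t 0.07 0.09 1845 z med 0.076 L 0.0761 R 0.076 lat [-0.0338  0.0323]
t 0.09 0.11 1780 z med 0.0759 L 0.0759 R 0.0759 lat [-0.0341  0.0321]
t 0.11 0.13 1283 z med 0.0756 L 0.0756 R 0.0756 lat [-0.0375  0.0347]
t 0.047 0.07 4328 z med 0.0851 L 0.0858 R 0.0844 lat [-0.0322  0.0331]
t 0.07 0.09 1454 z med 0.0793 L 0.0804 R 0.0781 lat [-0.0331  0.0334]
t 0.09 0.11 1281 z med 0.0738 L 0.075 R 0.0727 lat [-0.033   0.0333]
t 0.11 0.13 732 z med 0.0696 L 0.0708 R 0.0684 lat [-0.0359  0.0367]
```

The spanner tilted in the grip, so it's self-locked on the hex. Lower again to level, then pull it out lengthwise.

jog_arm([
  [0,0,0,0,0,8,-0.9],
  [0,0,0,0,0,16,-0.9],
  [0,0,0,0,0,22,-0.9],
  [0,0,0,0,0,24,-0.9],
  [0,0,0,0,0,24,-0.9],
])

```text
time: 18.55
ee_pos: [0.4893, 0.053, 0.0705]
eef_rot: [0.966, -0.257, -0.001, 0.0]
ft_force: [-6.2, -2.0, 3.6]
width: 0.0183
grip_force: 60.0
```

jog_arm([
  [0,0,0,-2,0,0,-0.9],
  [0,0,0,-4,0,0,-0.9],
  [0,0,0,-6,0,0,-0.9],
  [0,0,0,-8,0,0,-0.9],
])

```text
time: 18.95
ee_pos: [0.4889, 0.0535, 0.0733]
eef_rot: [0.966, -0.258, 0.007, 0.001]
ft_force: [22.6, -18.4, -1.7]
width: 0.0188
grip_force: 60.0
```

```bash
python3 - <<'E'
from h import *
s,c=fit('w16');tilt(c,s)
E
```

```text
18.95 [0.4888934  0.05346227 0.07326588] -119.95783960680258 [-1.27  0.41  1.26  2.03 -0.46  1.02 -1.88]
F [ 22.6 -18.4  -1.7] T [-4.18 -4.87 -0.03]
tail 2466 [0.56978023 0.0065243 ] along/lat 0.09351885640498997 -0.0002748708471014272
wing angles hist [(-170, 364), (0, 85), (10, 345)] mod180 mean 13.810349999644531
white t [0.05060085 0.12373   ] [-0.03316542  0.03270215]
t 0.047 0.07 4872 z med 0.077 L 0.077 R 0.0771 lat [-0.0325  0.0326]
t 0.07 0.09 1804 z med 0.0764 L 0.0762 R 0.0765 lat [-0.0333  0.0328]
t 0.09 0.11 1686 z med 0.0758 L 0.0758 R 0.0759 lat [-0.0334  0.0328]
t 0.11 0.13 1352 z med 0.0753 L 0.0752 R 0.0754 lat [-0.0365  0.0354]
```

jog_arm([
  [0,0,0,-3,0,0,-0.9],
  [0,0,0,-6,0,0,-0.9],
  [0,0,0,-8,0,0,-0.9],
])

```text
time: 19.3
ee_pos: [0.4838, 0.0566, 0.074]
eef_rot: [0.966, -0.259, 0.009, 0.0]
ft_force: [24.9, -18.7, -3.0]
width: 0.0188
grip_force: 60.0
```

```bash
python3 - <<'E'
from h import *
s,c=fit('w17')
E
```

```text
19.3 [0.48377455 0.05658783 0.0739948 ] -120.01319166826971 [-1.3   0.39  1.28  2.05 -0.44  1.01 -1.91]
F [ 24.9 -18.7  -3. ] T [-4.47 -5.57 -0.1 ]
tail 2424 [0.56959081 0.00653134] along/lat 0.09934740818177143 -0.00041919063111867105
wing angles hist [(-180, 73), (-170, 369), (0, 119), (10, 536)] mod180 mean 13.453549475126822
white t [0.05057789 0.12349329] [-0.03316006  0.03258443]
```

It is sliding out with the nut still at its stop. Keep pulling.

jog_arm([
  [0,0,0,-4,0,0,-0.9],
  [0,0,0,-8,0,0,-0.9],
  [0,0,0,-12,0,0,-0.9],
  [0,0,0,-16,0,0,-0.9],
  [0,0,0,-20,0,0,-0.9],
])

```text
time: 19.85
ee_pos: [0.4609, 0.0698, 0.072]
eef_rot: [0.966, -0.258, 0.002, -0.0]
ft_force: [-1.8, 0.8, -3.1]
width: 0.0185
grip_force: 60.0
```

```bash
python3 - <<'E'
from h import *
s,c=fit('w18')
E
```

```text
19.85 [0.46087447 0.06984698 0.07203836] -119.94856305925092 [-1.38  0.33  1.3   2.09 -0.38  0.99 -1.98]
F [-1.8  0.8 -3.1] T [ 0.09  0.32 -0.03]
tail 1576 [0.56855476 0.00713255] along/lat 0.12461060525363472 -0.0005840188932843549
tip 7 -161.40701104839192
wing angles hist [(-180, 98), (-170, 414)] mod180 mean 13.843679539321393
white t [0.05035509 0.10801563] [-0.03183274  0.03201101]
```

Free, no force, nut at its stop. Withdraw and lift.

jog_arm([
  [0,0,0,-10,0,0,-0.9],
  [0,0,0,-20,0,0,-0.9],
  [0,0,0,-26,0,-3,-0.9],
  [0,0,0,-26,0,-30,-0.9],
  [0,0,0,-26,0,-70,-0.9],
  [0,0,0,-26,0,-100,-0.9],
  [0,0,0,-26,0,-100,-0.9],
  [0,0,0,-26,0,-100,-0.9],
])

```text
time: 20.7
ee_pos: [0.4362, 0.0846, 0.1716]
eef_rot: [0.967, -0.256, -0.001, -0.002]
ft_force: [-0.2, 0.1, -3.1]
width: 0.0188
grip_force: 60.0
```

```bash
python3 - <<'E'
from h import *
s,c=fit('w19');tilt(c,s)
go(s,[.524,.2775,s["ee_pos"][2]],-85.7)
E
```

```text
20.7 [0.43624854 0.08463507 0.17156509] -119.71700428725251 [-1.53 -0.24  1.14  2.02  0.23  1.22 -2.56]
F [-0.2  0.1 -3.1] T [ 0.01  0.27 -0.03]
tail 807 [0.56918389 0.00675526] along/lat 0.15405857703123232 -0.0017391678194610127
wing angles hist [(-180, 90), (-170, 135), (-160, 21), (10, 73), (20, 49)] mod180 mean 14.201165901351313
white t [0.05078184 0.104006  ] [-0.03177029  0.03197587]
t 0.047 0.07 4808 z med 0.1729 L 0.1729 R 0.173 lat [-0.0324  0.0328]
t 0.07 0.09 1834 z med 0.1714 L 0.1714 R 0.1714 lat [-0.0329  0.0331]
t 0.09 0.11 1749 z med 0.1701 L 0.17 R 0.1701 lat [-0.0331  0.0331]
t 0.11 0.13 1295 z med 0.1689 L 0.1688 R 0.169 lat [-0.0361  0.0358]
row [-0.004, 0.001, -0.594] [-19.4, -211.0, 0.8]
```

```bash
cat >> h.py <<'E'
def gop(s,p,yh,pitch):
    R=Ro.from_quat(s["eef_rot"]);a=np.radians(yh);y=np.array([np.cos(a),np.sin(a),0]);z=np.array([0,0,-1.])
    T=Ro.from_matrix(np.stack([np.cross(y,z),y,z],1))*Ro.from_rotvec([0,pitch,0])
    print("row",(R.inv()*T).as_rotvec().round(3).tolist(),(R.inv().apply(np.array(p)-s["ee_pos"])*1000).round(1).tolist())
E
python3 - <<'E'
from h import *
from bench import status
s=status.read_state();gop(s,[.525,.275,.13],-85,.065)
E
```

```text
row [0.019, 0.065, -0.607] [-17.3, -210.3, 40.7]
```

jog_arm([
  [0,0,-0.1,0,-20,0,-0.9],
  [0,0,-0.2,-3,-55,0,-0.9],
  [0,0,-0.3,-6,-95,0,-0.9],
  [0.01,0.03,-0.4,-10,-135,0,-0.9],
  [0.015,0.05,-0.5,-14,-175,10,-0.9],
  [0.019,0.065,-0.607,-17,-210,30,-0.9],
  [0.019,0.065,-0.607,-17,-210,41,-0.9],
  [0.019,0.065,-0.607,-17,-210,41,-0.9],
  [0.019,0.065,-0.607,-17,-210,41,-0.9],
  [0.019,0.065,-0.607,-17,-210,41,-0.9],
])

```text
time: 21.75
ee_pos: [0.5264, 0.2727, 0.1306]
eef_rot: [0.999, 0.042, 0.033, -0.001]
ft_force: [0.2, 0.8, -1.4]
width: 0.0184
grip_force: 60.0
```

```bash
python3 - <<'E'
from h import *
s,c=wshot('w20');tilt(c,s);gop(s,[.525,.275,.0095],-85,.065)
h,sa,v,P=hsvz(c);m=(v<50)&(np.abs(P[...,2]-.004)<.006)&(np.hypot(P[...,0]-.54,P[...,1]-.268)<.17)
y,x=np.nonzero(cv2.morphologyEx(m.astype(np.uint8),cv2.MORPH_OPEN,np.ones((3,3),np.uint8)));print("mat",cv2.boxPoints(cv2.minAreaRect((wpl(c,np.c_[x,y],.004)*1000).astype(np.float32))).round(0).tolist())
E
```

```text
21.75 [0.52637947 0.27273008 0.13057467] -85.1496617547166 [-1.39  0.44  1.02  1.76 -0.39  1.1  -1.73]
t 0.047 0.07 4837 z med 0.136 L 0.1359 R 0.1361 lat [-0.0325  0.0327]
t 0.07 0.09 1818 z med 0.1359 L 0.1358 R 0.1361 lat [-0.0329  0.033 ]
t 0.09 0.11 1739 z med 0.136 L 0.1358 R 0.1362 lat [-0.0331  0.033 ]
t 0.11 0.13 1302 z med 0.1361 L 0.1359 R 0.1363 lat [-0.0361  0.0357]
row [0.001, -0.002, -0.003] [-9.3, -2.5, 120.7]
mat [[394.0, 313.0], [410.0, 196.0], [684.0, 233.0], [668.0, 350.0]]
```

Level and above the mat. Lower gently.

jog_arm([
  [0,0,0,-2,-2,30,-0.9],
  [0,0,0,-5,-2,65,-0.9],
  [0,0,0,-7,-2,90,-0.9],
  [0,0,0,-8,-2,105,-0.9],
  [0,0,0,-9,-2,113,-0.9],
  [0,0,0,-9,-2,117,-0.9],
  [0,0,0,-9,-2,119,-0.9],
  [0,0,0,-9,-2,120,-0.9],
  [0,0,0,-9,-2,121,-0.9],
  [0,0,0,-9,-2,121,-0.9],
  [0,0,0,-9,-2,121,-0.9],
])

```text
time: 22.9
ee_pos: [0.5252, 0.2759, 0.0091]
eef_rot: [0.998, 0.043, 0.033, -0.001]
ft_force: [0.1, 0.3, -2.4]
width: 0.0188
grip_force: 60.0
```

```bash
python3 - <<'E'
from h import *
s,c=wshot('w21');tilt(c,s);print(s["ft_force"])
E
```

```text
22.9 [0.52518657 0.2758504  0.00907212] -85.01411646421208 [-1.27  0.59  0.88  1.85 -0.55  0.9  -1.64]
t 0.047 0.07 0 z med None L nan R nan lat 0
t 0.07 0.09 0 z med None L nan R nan lat 0
t 0.09 0.11 0 z med None L nan R nan lat 0
t 0.11 0.13 0 z med None L nan R nan lat 0
[ 0.09286736  0.33734257 -2.39001191]
  return _methods._mean(a, axis=axis, dtype=dtype,
  ret = ret.dtype.type(ret / rcount)
```

jog_arm([
  [0,0,0,0,0,0.5,-0.9],
  [0,0,0,0,0,1,-0.9],
  [0,0,0,0,0,1,-0.9],
  [0,0,0,0,0,1,-0.4],
  [0,0,0,0,0,1,0],
  [0,0,0,0,0,1,0.4],
  [0,0,0,0,0,1,0.4],
  [0,0,0,0,0,1,0.4],
  [0,0,0,0,0,1,0.4],
  [0,0,0,0,0,1,0.4],
], squeeze=20)

```text
time: 23.95
ee_pos: [0.5251, 0.2757, 0.0078]
eef_rot: [0.998, 0.043, 0.033, -0.001]
ft_force: [-0.5, -0.5, 0.2]
width: 0.0592
grip_force: 0.0
```

jog_arm([
  [0,0,0,1,0,-10,0.4],
  [0,0,0,3,0,-50,0.4],
  [0,0,0,6,0,-100,0.4],
  [0,0,0,10,0,-150,0.4],
  [0,0,0,13,0,-200,0.4],
  [0,0,0,16,0,-250,0.4],
  [0,0,0,16,0,-250,0.4],
  [0,0,0,16,0,-250,0.4],
])

```text
time: 24.75
ee_pos: [0.5248, 0.276, 0.2598]
eef_rot: [0.998, 0.043, 0.034, -0.002]
ft_force: [-0.2, 0.2, -2.1]
width: 0.061
grip_force: 0.0
```

```bash
python3 - <<'E'
from h import *
from bench import camera
s,c=wshot('w22');o,d=spanner(c,(.55,.275))
h,sa,v,P=hsvz(c);z=P[...,2]
k=(np.hypot(P[...,0]-.61,P[...,1]-.283)<.045)&(sa<50)&(v>140)&(z>.008);print("jaw top z",np.median(z[k]),k.sum())
m=(v<50)&(np.abs(z-.004)<.006)&(np.hypot(P[...,0]-.54,P[...,1]-.268)<.17)
y,x=np.nonzero(cv2.morphologyEx(m.astype(np.uint8),cv2.MORPH_OPEN,np.ones((3,3),np.uint8)))
(mc,ms,ma)=cv2.minAreaRect((wpl(c,np.c_[x,y],.004)*1000).astype(np.float32));print(mc,ms,ma)
a=np.radians(ma if ms[0]>ms[1] else ma-90);u=np.array([np.cos(a),np.sin(a)])
for n,f in(("jaw",.08),("end",-.104)):
    q=o+d*f-np.array(mc)/1000;print(n,q@u,q@[-u[1],u[0]])
# nut
C=np.array([.57,.0065]);r=np.hypot(P[...,0]-C[0],P[...,1]-C[1])
y,x=np.nonzero((h>14)&(h<34)&(sa>90)&(z>.05)&(z<.0605)&(r<.08));q=wpl(c,np.c_[x,y],.058);w=np.linalg.svd(q-q.mean(0))[2][0];print("wrist wings",len(q),np.degrees(np.arctan2(w[1],w[0])))
R={"mug":{"scene":(350,238,388,285),"side":(362,168,400,204)},"cup":{"scene":(299,264,324,296),"side":(397,206,418,232)},"bowl":{"scene":(212,266,260,312),"side":(412,245,458,288)},"dom":{"scene":(183,200,214,262),"side":(325,303,402,350)}}
for n in("scene","side"):
    e0,e1=load(n),camera(n);A,B=cloud(e0),cloud(e1)
    for o_,b in R.items():
        x0,y0,x1,y1=b[n];f=lambda X:np.mean(X[y0:y1,x0:x1][X[y0:y1,x0:x1,2]>.015],0);print(n,o_,((f(B)-f(A))*1000).round(1))
    H=cv2.cvtColor(e1["image"],cv2.COLOR_RGB2HSV).astype(int);r=np.hypot(B[...,0]-C[0],B[...,1]-C[1])
    k=(H[...,0]>14)&(H[...,0]<34)&(H[...,1]>110)&(B[...,2]>.045)&(B[...,2]<.062)&(r<.08)&(r>.035);q=B[k][:,:2]-C;print("wing",k.sum(),np.degrees(np.angle(np.mean(np.exp(2j*np.arctan2(q[:,1],q[:,0])))))/2)
E
```

```text
24.75 [0.52483948 0.2760386  0.25978149] -85.02276668137131 [-1.48  0.32  1.12  1.6  -0.27  1.34 -1.82]
red 1707 z 0.0134 heading 5.22 origin(by end) [0.5363 0.2773] red len 0.1403 white x 0.0388 0.1157 lat -0.0365 0.0349
jaw top z 0.014038445845974024 1812
(538.4425659179688, 273.1490783691406) (276.1252746582031, 116.79784393310547) 7.782533645629883
jaw 0.07839154650669866 0.0007843852904599585
end -0.10542492319645064 0.009000524267895337
wrist wings 739 -166.09452898630445
scene mug [-0.   0.1 -0.1]
scene cup [-0.2 -0.   0.1]
scene bowl [ 0.  -0.1 -0. ]
scene dom [ 0.9 -0.1  0.1]
wing 74 14.021608621524022
side mug [ 0.3  0.1 -0.1]
side cup [-0.2  0.2  0. ]
side bowl [-0.1 -0.1 -0.1]
side dom [-0.1 -0.1 -0.1]
wing 92 14.302037666566846
```

All checks agree: the spanner lies flat on the mat, the wing is at its stop angle (-166°, the same as when loaded against the pin), and the bystanders haven't moved.

```bash
python3 -c "
from bench import order,status
s=status.read_state();print(s['ft_force'],abs(s['joint_vel']).max());print(order.close_job())"
```

```text
[-0.14829958 -0.1500943  -0.30680468] 0.00988311276231175
the job is handed in; nothing more can be done
None
```

I handed the job in without seeing a verdict: by my measurements the nut is at its stop against the pin, the spanner lies flat and released on the mat, and the domino stand, sugar bowl, mug and clay cup have not moved; on the way the jaw jammed on the hexagon and pulled the nut about 0.2 rad back once, so I drove it to the stop again with the spanner.

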